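# Latch the spring trap bar over the tool holder

## Task

Secure the rack in which the steel tool holder stands: take its red knob, lift the trap bar, swing it across the holder against its spring, and lower it into the yellow keeper so that it stays latched, fully down, when you let go. Leave the holder standing in its seat.

Things in the scene. Friction and masses are not known exactly. Their poses are not given: they have to be found in the camera images.
- rack: Fixed aluminium block 110 (x) x 250 (y) x 45 mm, two round seats, one with the holder; its identical twin is empty. Origin: centre of underside, z up. Frame used below, mm. Trap bar: 10 wide, z 60-72 when down, 212 long from a vertical pivot at x -20, y -95 (post top z 161, collar 28 across). Sprung open, 65 deg from closed; closes clockwise from above to lie along +y (stop 2 deg beyond).
- knob_grip (a point): Centre of the red knob on that bar: upright cylinder, 24 across, 40 high (z 100-140, this point z 120, bar down), 160 from the pivot axis; spins freely on its own axis, so a grip need not turn. Starts near x -165, y -27 (rack frame); mid-slot x -20, y 65; latched about x -27. Spring: 2 N at the knob when open, 8 N closed. Bar slides up the post 30 at most and sinks by its weight, 3 to 4 N.
- keeper (a point): Where the bar's underside lies when latched: middle of the yellow keeper slot, x -20, y 108, z 60 in the rack frame. Slot open at the top, 26 wide (x -33 to -7), 26 deep in y. Low side (x -51 to -33, top z 72) holds the bar against the spring: raise the bar 14 or more, best 20 to 25, to pass over it, then lower fully while held. Tall side (x -7 to 11, top z 88) is the stop.
- holder: Loose steel tool holder upright in the rack's seat at x 2, y 32 (rack frame): 83 mm high, flange 50 across, narrow end up, top 93 above the bench, 0.35 kg. Origin: centre of its underside, 10 above the bench; z up. The closed bar lies over its flange. Leave it alone.

How it is judged:
By the outcome, as a careful person would: the job done as asked, in the order asked, and still so for the second after the job is handed in, with the robot touching nothing.
It also fails if it takes over 34 s, if anything falls off the work surface, if the arm or the gripper's body presses on something with over 40 N, if the wrist force passes 120 N, or if a joint passes its speed limit or range.

## Robot

A 6-joint arm with a two-finger parallel gripper is mounted at the origin on the work surface. World frame = base frame: x ahead of the robot, y to its left, z up, the work surface at z = 0. Lengths are in mm, angles in rad, forces in N, time in s.
With the tool pointing down it reaches from about 350 to 925 mm from the base axis. Payload 6.4 kg.
Tool frame: the origin (TCP) lies at the very end of the fingers, on their centre line; the grasp point (between the pads) lies 19 mm behind it; z points along the fingers, y is the direction in which the jaws open and shut (so a half turn about z gives the same grasp; the last joint's range is limited). The gripper opens to 85 mm and grips with 20 to 120 N. Pads are 22 mm wide; open, the fingers measure 114 mm over their backs; the gripper's body (76 mm by 85 mm) begins 54 mm behind the grasp point. The pads swing forward as they close: fully open they stand 13 mm farther back than shut.
Start: joints at [-1.476, 0.245, 1.558, -0, 1.339, -0.174], TCP at [172.628, -626.669, 231.29] pointing down, gripper open.
Joint ranges: [-3.13, 3.13], [-1.02, 2.26], [0.13, 2.54], [-0.95, 4.09], [0.21, 2.88], [-2.74, 2.74]. Speed limits (rad/s): [2.57, 2.57, 3.14, 3.14, 3.14, 3.14].

## Interface

Orientations are given as a 3x3 rotation matrix whose columns are the frame's x, y, z axes.
In Python, from cell import r, imaging, order gives the robot as it stands.
- The arm moves only by the tool send_rows, never from a script. Its argument "moves" is one flat list of numbers, 5 for each row, row after row: the gripper's target within -1 to 1 (shut at 1, half-way at 0, fully open at -1), then the shift along the world's x, y, z each as a share of 0.08 m, from -1 to 1, then the turn about the world's z as a share of 2 pi rad, from -1 to 1. In form: [fingers, x, y, z, twist, fingers, x, y, z, twist, ...]. A call has 1 to 12 rows; each row shifts and turns the commanded pose from where the row before left it; what a row does not reach is not made up. A row lasts 1/8 s, in which the tool goes at most 62.5 mm and 10.7 degrees, less where a joint would pass 70% of its speed; a pose out of reach is approached as far as the arm can. A call with a number of a shift or a turn outside -1 to 1 is refused whole. A call with a gripper value outside its range is refused whole. The fingers move at their own pace and stop on an object; "squeeze" is the grip in N (left out, the last holds). Time passes only in rows, so rows that do not move let the fingers close. It gives the time, the measured TCP pose, the force and the opening at its end, in the units of the state.
- r.get_state(): the state, without advancing time (a new reading comes with each control period).
- imaging.grab_frame(name): name is "side" or "top"; returns the picture (420x560x3 uint8, red, green, blue); there is no depth.
- imaging.camera_params(name): a dict with "K" (3x3 intrinsics, pixels), "k1" (the pictures are not rectified: a ray, as slopes to the right and down, at radius r is drawn at 1 + k1 r^2 times it, then the intrinsics apply), "cam_to_world" (4x4, takes a point from camera to world coordinates). Camera axes: x right, y down, z forward; pixel columns grow to the right and rows downward; lengths in mm; the calibration is good to about 2 mm. A picture is of the moment at which its call begins. camera_params takes no time and is no camera call.
- order.close_job(): hands the job in, once; it reports no verdict.
The state is a dict: "time_s": time; "qpos": joint angles; "qvel": joint speeds; "joint_torque": joint torques, N m; "ee_pos": TCP position; "tcp_rot": TCP orientation; "wrist_force": force on the tool from outside, world axes, zero at the start; "wrist_torque": the same for the moment, N m; "grip_width": finger opening in mm.
Only numpy, scipy, OpenCV 4.12 (cv2) and the standard library are available. Lean on these libraries where they do the work, as an engineer would, in place of code of your own. Each camera call takes 0.05 s, during which the arm holds its last target.

## Working session

There is one attempt and no reset: what is moved stays moved. The work goes in short steps, Python scripts to look and compute and a tool call to move; the robot and the scene stay as the last step left them, time stands still between calls to the robot, and variables do not carry over. Pictures are saved under pics/ and viewed, and the job is handed in when it is done.

Besides the shell and the picture viewer there is one more tool, called after "Request:" in YAML: its name, and indented under it one key for each argument. send_rows: Moves the arm, as the interface text tells. Its arguments: {"type":"object","properties":{"moves":{"type":"array"},"squeeze":{"type":"number"}},"required":["moves"]}

```bash
mkdir -p pics; ls
python3 - <<'E'
from cell import r, imaging, order
import cv2
for n in("side","top"):
    p=imaging.camera_params(n);print(n,p)
    cv2.imwrite(f"pics/{n}0.png",imaging.grab_frame(n)[:,:,::-1])
s=r.get_state();print(s)
E
```

```text
pics
side {'K': array([[491.76896009,   0.        , 277.56515982],
       [  0.        , 491.76896009, 211.54139015],
       [  0.        ,   0.        ,   1.        ]]), 'k1': -0.18056983662720114, 'cam_to_world': array([[-9.11415012e-01, -2.84683842e-01,  2.97115780e-01,
         2.48585533e+02],
       [-4.11059444e-01,  6.62855027e-01, -6.25822137e-01,
         6.50830932e+02],
       [-1.87832380e-02, -6.92515937e-01, -7.21158004e-01,
         8.39551804e+02],
       [ 0.00000000e+00,  0.00000000e+00,  0.00000000e+00,
         1.00000000e+00]])}
top {'K': array([[514.54306679,   0.        , 281.25018442],
       [  0.        , 514.54306679, 200.23633659],
       [  0.        ,   0.        ,   1.        ]]), 'k1': 0.05527358225478271, 'cam_to_world': array([[-2.18859979e-02, -9.91255654e-01,  1.30127749e-01,
         3.88822372e+02],
       [-9.99687088e-01,  2.01212059e-02, -1.48614754e-02,
         1.48695802e+01],
       [ 1.21131943e-02, -1.30412289e-01, -9.91385851e-01,
         1.18872183e+03],
       [ 0.00000000e+00,  0.00000000e+00,  0.00000000e+00,
         1.00000000e+00]])}
{'time_s': 0.1, 'qpos': array([-1.47611799e+00,  2.45766877e-01,  1.55890067e+00,  1.86642207e-05,
        1.33871930e+00, -1.74116672e-01]), 'qvel': array([-0.0018441 , -0.00219672, -0.00072126,  0.00016151,  0.0009766 ,
       -0.0001668 ]), 'joint_torque': array([ 4.08110336e-04, -4.30668747e+01, -3.27130795e+01, -1.97591512e-04,
        2.82204535e-03,  6.41446704e-06]), 'ee_pos': array([ 172.57134545, -626.14504316,  230.27143916]), 'tcp_rot': array([[ 9.64092775e-01,  2.65565618e-01, -1.51535062e-04],
       [ 2.65565458e-01, -9.64091174e-01,  1.78787489e-03],
       [ 3.28704484e-04, -1.76391974e-03, -9.99998390e-01]]), 'wrist_force': array([-0.64647566,  0.44651856, -0.35018053]), 'wrist_torque': array([0.02821054, 0.01203468, 0.00632042]), 'grip_width': 85.20454679997614}
```

View pics/side0.png

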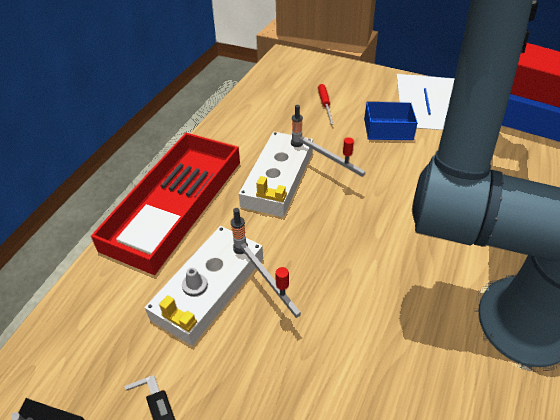

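View pics/top0.png

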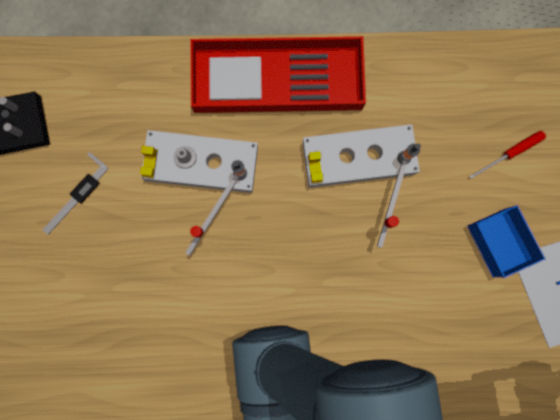

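The holder stands in the rack at the left of the top view (about 200,160), which is the near one in the side view (about 205,285). The other rack is the empty twin. I'll enlarge both views.

Run:
```python
import cv2
a=cv2.imread("pics/top0.png")[120:265,130:265];cv2.imwrite("pics/topc.png",cv2.resize(a,None,fx=4,fy=4,interpolation=cv2.INTER_CUBIC))
a=cv2.imread("pics/side0.png")[200:350,140:310];cv2.imwrite("pics/sidec.png",cv2.resize(a,None,fx=4,fy=4,interpolation=cv2.INTER_CUBIC))
```

```text
(no output)
```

View pics/topc.png

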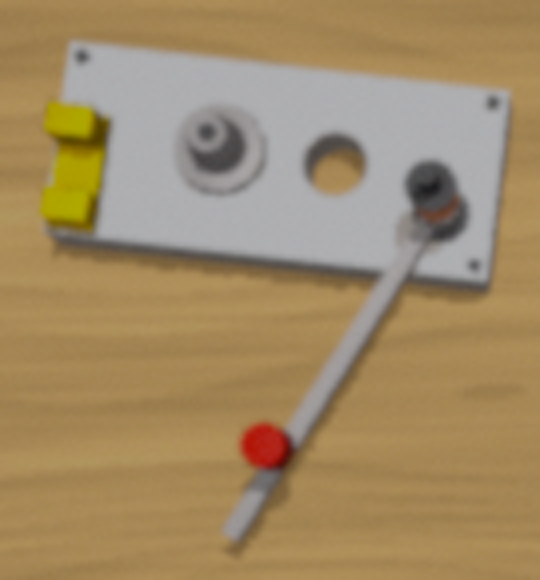

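View pics/sidec.png

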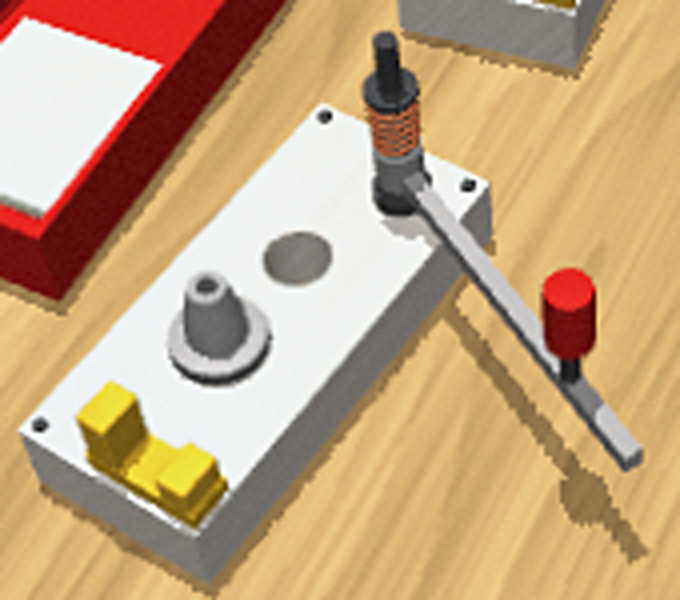

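```bash
cat > h.py <<'E'
import numpy as np,cv2
from cell import imaging
P={n:imaging.camera_params(n) for n in("side","top")}
def ray(n,uv):
    p=P[n]; d=np.array([p["k1"],0,0,0,0.])
    q=cv2.undistortPoints(np.array([[uv]],float),p["K"],d)[0,0]
    M=p["cam_to_world"]; return M[:3,3],M[:3,:3]@np.array([q[0],q[1],1])
def proj(n,X):
    p=P[n];M=p["cam_to_world"];c=(np.atleast_2d(X)-M[:3,3])@M[:3,:3];s=c[:,:2]/c[:,2:]
    r2=(s**2).sum(1,keepdims=True);s=s*(1+p["k1"]*r2);return s*P[n]["K"][0,0]+P[n]["K"][:2,2]
def tri(a,b):
    o1,d1=ray("side",a);o2,d2=ray("top",b)
    s=np.linalg.lstsq(np.c_[d1,-d2],o2-o1,rcond=None)[0];x,y=o1+s[0]*d1,o2+s[1]*d2
    return (x+y)/2,np.linalg.norm(x-y)
def at(n,uv,z):
    o,d=ray(n,uv);return o+d*(z-o[2])/d[2]
T=lambda u,v:((u+.5)/4-.5+130,(v+.5)/4-.5+120)
S=lambda u,v:((u+.5)/4-.5+140,(v+.5)/4-.5+200)
def toW(p,X):
    c,s=np.cos(p[2]),np.sin(p[2]);X=np.atleast_2d(X).astype(float)
    return np.c_[p[0]+c*X[:,0]-s*X[:,1],p[1]+s*X[:,0]+c*X[:,1],X[:,2]]
E
python3 - <<'E'
from h import *
from scipy.optimize import least_squares
k,g=tri(S(569,285),T(264,444));print("knobtop tri",k,g)
print("knobtop z140 side/top",at("side",S(569,285),140),at("top",T(264,444),140))
C=[(55,125,45),(55,-125,45),(-55,-125,45),(-55,125,45)]
t=[T(70,42),T(508,92),T(490,280),T(50,235)]
s=[S(22,430),S(322,103),S(490,183),S(205,545)]
for a,b in zip(s,t): print(tri(a,b))
def f(p,w):
    W=toW(p,C);return np.r_[(proj("side",W)-s).ravel()*w[0],(proj("top",W)-t).ravel()*w[1]]
for w in((1,1),(1,0),(0,1)):
    q=least_squares(f,[650,200,0],args=(w,),loss="soft_l1",x_scale=[10,10,.1]);print(w,q.x,np.abs(q.fun).round(1).tolist())
    print(" keeper,pivot,knobstart,slotmid",toW(q.x,[(-20,108,60),(-20,-95,161),(-165,-27,120),(-20,65,120)]).round(1).tolist())
E
```

```text
knobtop tri [468.46389866 174.53124845 141.63714763] 1.7857144852863163
knobtop z140 side/top [469.86609928 173.59127197 140.        ] [467.72722779 174.51879739 140.        ]
(array([704.38794861, 297.21425691,  47.82743272]), np.float64(0.11540008559917853))
(array([672.35207925,  51.0029122 ,  47.28011165]), np.float64(1.6974081751433356))
(array([565.18845914,  62.87621546,  43.41043407]), np.float64(1.3175579894595644))
(array([595.55064844, 309.65610495,  37.87441582]), np.float64(0.6974587957082701))
(1, 1) [ 6.34249719e+02  1.80303196e+02 -1.21403834e-01] [0.3, 1.1, 0.3, 0.1, 0.6, 0.3, 0.8, 1.2, 0.1, 0.5, 0.5, 0.7, 0.1, 0.1, 1.4, 0.1]
 keeper,pivot,knobstart,slotmid [[627.5, 289.9, 60.0], [602.9, 88.4, 161.0], [467.2, 173.5, 120.0], [622.3, 247.2, 120.0]]
(1, 0) [ 6.34238111e+02  1.80714129e+02 -1.18298345e-01] [0.3, 1.4, 0.0, 0.3, 0.4, 0.3, 0.7, 1.0, 0.0, 0.0, 0.0, 0.0, 0.0, 0.0, 0.0, 0.0]
 keeper,pivot,knobstart,slotmid [[627.1, 290.3, 60.0], [603.2, 88.7, 161.0], [467.2, 173.4, 120.0], [622.0, 247.6, 120.0]]
(0, 1) [ 6.34072293e+02  1.79999356e+02 -1.23764822e-01] [0.0, 0.0, 0.0, 0.0, 0.0, 0.0, 0.0, 0.0, 0.3, 0.5, 0.7, 0.5, 0.1, 0.1, 1.3, 0.1]
 keeper,pivot,knobstart,slotmid [[627.6, 289.6, 60.0], [602.5, 88.2, 161.0], [467.0, 173.6, 120.0], [622.2, 247.0, 120.0]]
```

Request:
send_rows:
  moves: [-1,0.5,0.4,0.05,0.017,-1,0.5,0.5,0.05,0.017,-1,0.5,0.6,0.05,0.017,-1,0.5,0.6,0,0.017,-1,0.4,0.6,0,0.017,-1,0.4,0.6,0,0.017,-1,0.3,0.6,0,0.017,-1,0.2,0.6,0,0.017,-1,0.2,0.6,0,0.017,-1,0.1,0.6,0,0.017,-1,0.1,0.6,0,0.017,-1,0,0.6,0,0.017]
  squeeze: 50

```text
time_s: 1.6
ee_pos: [468.4, -73.1, 242.9]
tcp_rot: [[0.017, 1.0, -0.0], [1.0, -0.017, 0.0], [0.0, -0.0, -1.0]]
wrist_force: [-0.5, 0.3, 0.7]
grip_width: 85.3
```

Request:
send_rows:
  moves: [-1,0,0.6,0,0,-1,0,0.6,0,0,-1,0,0.6,0,0,-1,0,0.6,0,0,-1,0,0.5,0,0,-1,0,0.19,0,0,-1,0,0,-0.4,0,-1,0,0,-0.4,0,-1,0,0,-0.2,0,-1,0,0,0,0,-1,0,0,0,0]

```text
time_s: 2.98
ee_pos: [469.5, 172.3, 164.6]
tcp_rot: [[0.021, 1.0, 0.002], [1.0, -0.021, 0.0], [0.0, 0.002, -1.0]]
wrist_force: [0.4, 0.3, -0.1]
grip_width: 85.3
```

Run:
```python
from h import *
a=imaging.grab_frame("side")[:,:,::-1][170:350,140:340];cv2.imwrite("pics/s1.png",cv2.resize(a,None,fx=3,fy=3,interpolation=cv2.INTER_CUBIC))
```

```text
(no output)
```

View pics/s1.png

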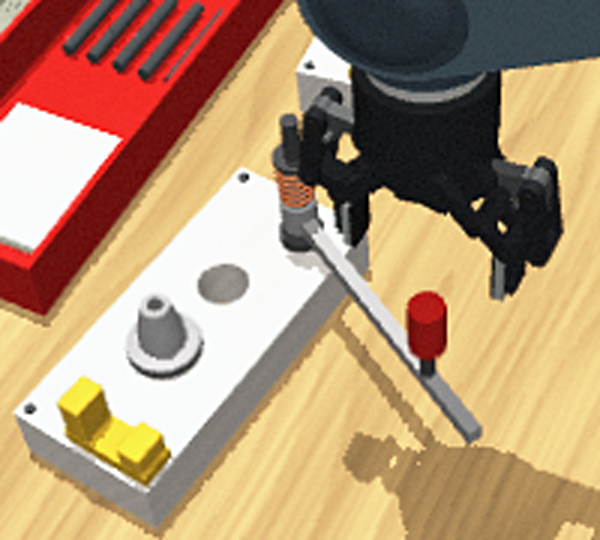

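The gripper is centred above the knob (knob at crop 427,325; fingertips at about 350,240 and 500,290). I'll descend and grip.

Request:
send_rows:
  moves: [-1,-0.01,0.02,-0.25,0,-1,0,0,-0.25,0,-1,0,0,-0.25,0,-1,0,0,0,0,1,0,0,0,0,1,0,0,0,0,1,0,0,0,0,1,0,0,0,0,1,0,0,0,0,1,0,0,0,0]
  squeeze: 50

```text
time_s: 4.28
ee_pos: [469.5, 174.2, 104.3]
tcp_rot: [[0.021, 1.0, 0.004], [1.0, -0.021, 0.001], [0.001, 0.004, -1.0]]
wrist_force: [4.9, 0.6, -0.8]
grip_width: 22.9
```

Run:
```python
from h import *
from cell import r
a=imaging.grab_frame("side")[:,:,::-1][170:350,140:340];cv2.imwrite("pics/s2.png",cv2.resize(a,None,fx=3,fy=3,interpolation=cv2.INTER_CUBIC))
s=r.get_state();print(s["grip_width"],s["ee_pos"],s["wrist_force"])
```

```text
22.71925353976906 [469.48975902 174.22063295 104.30527636] [ 5.13937308  1.27228297 -0.79394324]
```

View pics/s2.png

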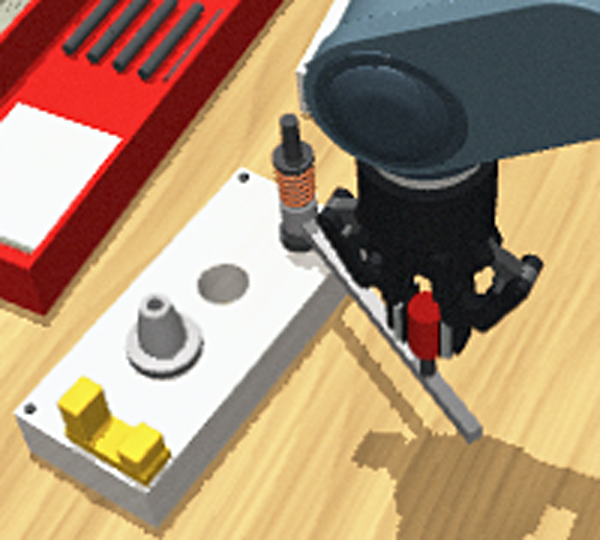

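Run:
```python
from h import *
for X in [(469.5,174.2,140),(469.5,174.2,100),(469.5,163,112),(469.5,185,112)]:
    print(X,(proj("side",X)-(140,170))*3, proj("top",X))
a=cv2.imread("pics/s2.png")[240:420,340:540];cv2.imwrite("pics/s2c.png",cv2.resize(a,None,fx=4,fy=4,interpolation=cv2.INTER_CUBIC)[:600])
```

```text
(469.5, 174.2, 140) [[425.77329677 303.58044611]] [[195.78332826 229.75012165]]
(469.5, 174.2, 100) [[426.56655419 342.96251513]] [[198.67716005 231.14371386]]
(469.5, 163, 112) [[433.79368535 317.71417085]] [[203.22282665 230.61822467]]
(469.5, 185, 112) [[419.03568824 344.84754701]] [[192.62828376 230.85084877]]
```

View pics/s2c.png

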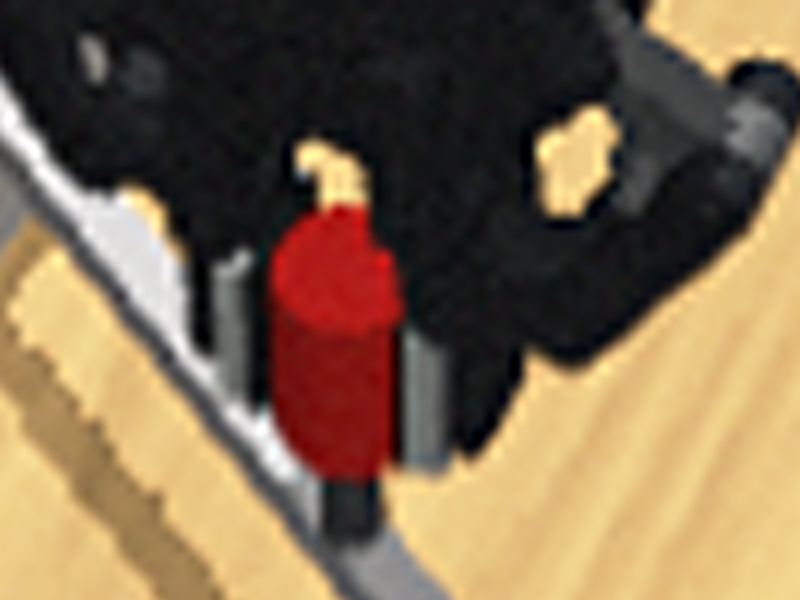

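The knob sits between the pads (crop centre 337,270) and is off the pad centre by about 3 mm. Next I'll lift about 23 mm and compute the arc.

Request:
send_rows:
  moves: [1,0,0,0.08,0,1,0,0,0.1,0,1,0,0,0.1,0,1,0,0,0.01,0,1,0,0,0,0]
  squeeze: 60

```text
time_s: 4.95
ee_pos: [469.4, 174.1, 127.3]
tcp_rot: [[0.021, 1.0, 0.005], [1.0, -0.021, 0.001], [0.001, 0.005, -1.0]]
wrist_force: [7.3, 0.7, -2.9]
grip_width: 22.8
```

Run:
```python
from h import *
from cell import r
a=imaging.grab_frame("side")[:,:,::-1][170:350,140:340];cv2.imwrite("pics/s3.png",cv2.resize(a,None,fx=3,fy=3,interpolation=cv2.INTER_CUBIC))
s=r.get_state();print(s["grip_width"],s["ee_pos"],s["wrist_force"])
th=np.radians(np.linspace(147.6,83.0,13));p=160*np.c_[np.cos(th),np.sin(th)]
print(np.c_[np.degrees(th),p-p[0]].round(1));print((np.diff(p,axis=0)/80).round(3).tolist())
```

```text
22.429317493740342 [469.41317442 174.12939789 127.20343535] [ 6.43314829  2.11135802 -2.47202294]
[[147.6   0.    0. ]
 [142.2   8.6  12.3]
 [136.8  18.4  23.7]
 [131.4  29.2  34.2]
 [126.1  40.9  43.6]
 [120.7  53.4  51.9]
 [115.3  66.7  58.9]
 [109.9  80.6  64.7]
 [104.5  94.9  69.1]
 [ 99.2 109.6  72.2]
 [ 93.8 124.6  73.9]
 [ 88.4 139.6  74.2]
 [ 83.  154.6  73.1]]
[[0.108, 0.154], [0.122, 0.143], [0.135, 0.131], [0.146, 0.118], [0.157, 0.103], [0.166, 0.088], [0.173, 0.072], [0.179, 0.056], [0.184, 0.039], [0.187, 0.021], [0.188, 0.004], [0.187, -0.014]]
```

View pics/s3.png

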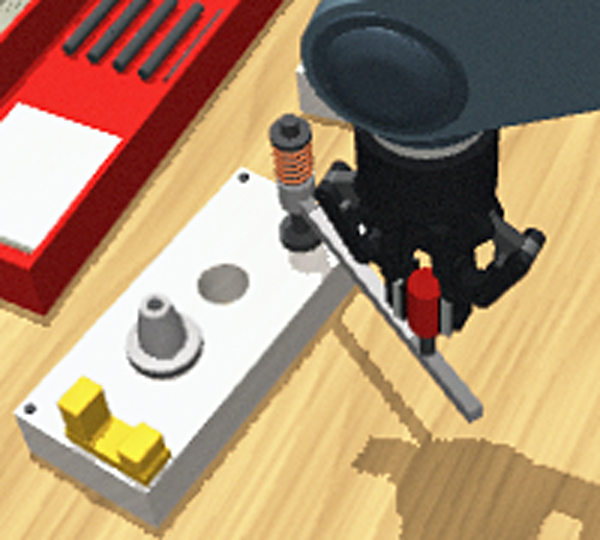

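The bar has risen up the post. I'll start the swing.

Request:
send_rows:
  moves: [1,0.108,0.154,0,0,1,0.122,0.143,0,0,1,0.135,0.131,0,0,1,0.146,0.118,0,0,1,0.157,0.103,0,0,1,0.166,0.088,0,0,1,0.173,0.072,0,0,1,0,0,0,0]

```text
time_s: 6.0
ee_pos: [546.9, 237.7, 124.7]
tcp_rot: [[0.02, 1.0, -0.005], [1.0, -0.02, -0.003], [-0.003, -0.005, -1.0]]
wrist_force: [-2.5, -4.9, -2.3]
grip_width: 22.4
```

Run:
```python
from h import *
from cell import r
a=imaging.grab_frame("side")[:,:,::-1][150:350,140:340];cv2.imwrite("pics/s4.png",cv2.resize(a,None,fx=3,fy=3,interpolation=cv2.INTER_CUBIC))
s=r.get_state();print(s["grip_width"],s["ee_pos"],s["wrist_force"])
```

```text
22.765682127888013 [546.62747483 237.59519906 124.7422303 ] [-3.00817516 -5.3384676  -3.5386692 ]
```

View pics/s4.png

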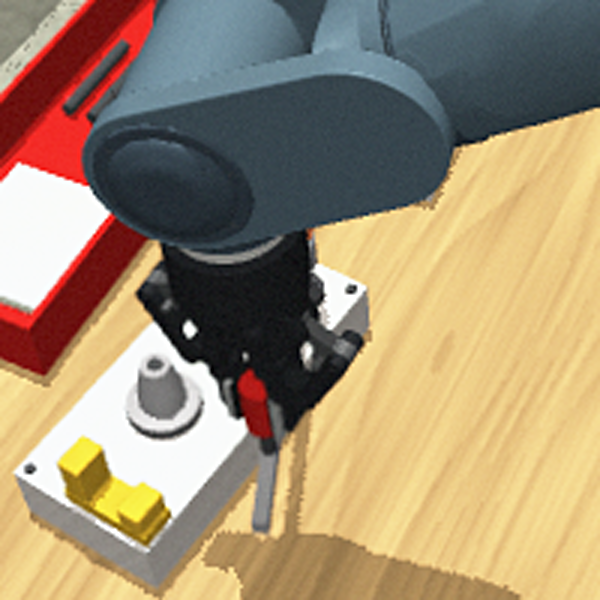

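Request:
send_rows:
  moves: [1,0.02,0.01,0.03,0,1,0.15,0.05,0.0,0,1,0,0,0,0]

```text
time_s: 6.42
ee_pos: [560.2, 242.3, 127.3]
tcp_rot: [[0.02, 1.0, -0.005], [1.0, -0.02, -0.003], [-0.003, -0.005, -1.0]]
wrist_force: [-5.0, -5.8, -3.8]
grip_width: 22.6
```

Run:
```python
from h import *
from cell import r
f=imaging.grab_frame("side")[:,:,::-1];a=f[220:350,140:270];cv2.imwrite("pics/s5.png",cv2.resize(a,None,fx=4.5,fy=4.5,interpolation=cv2.INTER_CUBIC))
s=r.get_state();print(s["grip_width"],s["ee_pos"],s["wrist_force"])
```

```text
22.72524024452969 [559.94416902 242.18034805 127.22137174] [-3.91788868 -5.481681   -4.45954706]
```

View pics/s5.png

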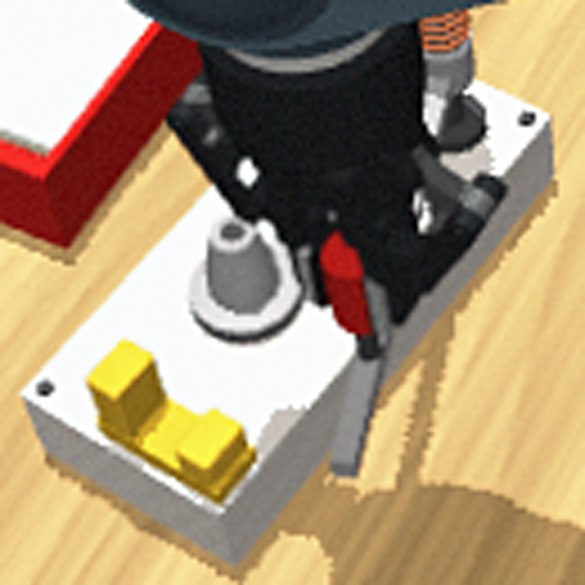

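Run:
```python
from h import *
f=imaging.grab_frame("top")[:,:,::-1];a=f[110:260,130:280];cv2.imwrite("pics/t5.png",cv2.resize(a,None,fx=4,fy=4,interpolation=cv2.INTER_CUBIC))
c=lambda X:((proj("side",X)-(140,220)+.5)*4.5-.5).round(0).tolist()
print("knob axis at TCP",c([(560,242.2,163),(560,242.2,123),(560,242.2,95)]))
p=[634.25,180.3,-.1214]
print("post axis",c(toW(p,[(-20,-95,45),(-20,-95,100),(-20,-95,161)])))
th=np.radians(147.6-41.5)
for th in np.radians([102,104,106,108]):
    u=np.array([np.cos(th),np.sin(th)]);X=np.r_[np.array([602.9,88.4])+212*u]
    print(np.degrees(th),"tip z83,95",c([np.r_[X,83],np.r_[X,95]]),"knobTop",c([np.r_[np.array([602.9,88.4])+160*u,163]]),np.array([602.9,88.4])+160*u)
```

```text
knob axis at TCP [[349.0, 250.0], [361.0, 311.0], [368.0, 351.0]]
post axis [[456.0, 128.0], [447.0, 50.0], [436.0, -45.0]]
102.0 tip z83,95 [[310.0, 472.0], [306.0, 456.0]] knobTop [[324.0, 247.0]] [569.63412947 244.90361612]
104.0 tip z83,95 [[328.0, 475.0], [324.0, 459.0]] knobTop [[338.0, 250.0]] [564.1924967 243.6473162]
106.0 tip z83,95 [[346.0, 478.0], [342.0, 462.0]] knobTop [[352.0, 252.0]] [558.79802307 242.20187135]
108.0 tip z83,95 [[364.0, 480.0], [361.0, 464.0]] knobTop [[366.0, 253.0]] [553.4572809  240.56904261]
```

View pics/t5.png

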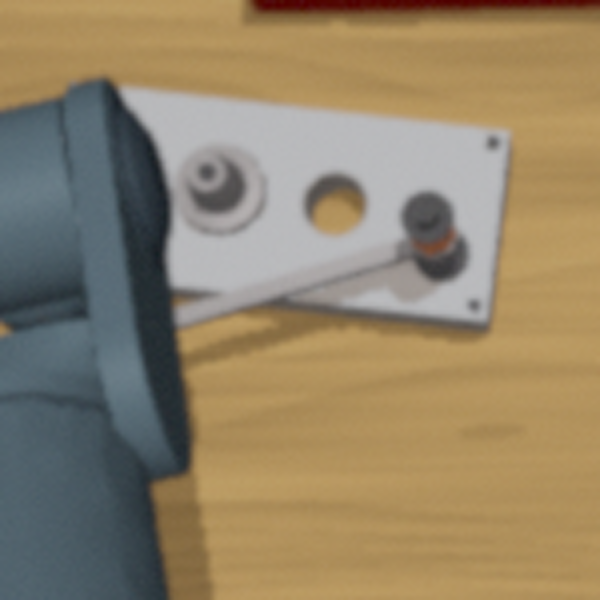

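The top view confirms the bar leaves the post. The tip in the side view (345,475) matches a bar angle of about 106° and an underside height of about 83 mm. I'll continue over the low side.

Request:
send_rows:
  moves: [1,0.164,0.039,0.01,0,1,0.173,0.025,0,0,1,0.174,0.011,0,0,1,0.14,-0.002,0,0,1,0.139,-0.012,0,0,1,0,0,0,0]

```text
time_s: 7.28
ee_pos: [622.3, 247.6, 127.3]
tcp_rot: [[0.02, 1.0, -0.008], [1.0, -0.02, -0.002], [-0.002, -0.008, -1.0]]
wrist_force: [-8.7, -3.2, -2.3]
grip_width: 22.6
```

Run:
```python
from h import *
from cell import r
f=imaging.grab_frame("side")[:,:,::-1];a=f[220:350,140:270];cv2.imwrite("pics/s6.png",cv2.resize(a,None,fx=4.5,fy=4.5,interpolation=cv2.INTER_CUBIC))
s=r.get_state();print(s["grip_width"],s["ee_pos"],s["wrist_force"])
c=lambda X:((proj("side",X)-(140,220)+.5)*4.5-.5).round(0).tolist()
for t in (81,83,85,87,89):
    th=np.radians(t);u=np.array([np.cos(th),np.sin(th)]);P0=np.array([602.9,88.4])
    print(t,"tip z83,95,60,72",c([np.r_[P0+212*u,z] for z in(83,95,60,72)]),P0+160*u)
```

```text
22.6070427375254 [621.93853625 247.66997309 127.19035913] [-8.03227913 -2.39334742 -3.63650277]
81 tip z83,95,60,72 [[142.0, 407.0], [137.0, 391.0], [152.0, 437.0], [147.0, 422.0]] [627.92951441 246.4301345 ]
83 tip z83,95,60,72 [[156.0, 416.0], [151.0, 399.0], [166.0, 446.0], [161.0, 430.0]] [622.39909494 247.20738426]
85 tip z83,95,60,72 [[170.0, 424.0], [165.0, 407.0], [180.0, 453.0], [175.0, 438.0]] [616.84491884 247.79115169]
87 tip z83,95,60,72 [[185.0, 431.0], [180.0, 415.0], [195.0, 461.0], [190.0, 445.0]] [611.273753   248.18072556]
89 tip z83,95,60,72 [[201.0, 438.0], [196.0, 422.0], [210.0, 468.0], [205.0, 453.0]] [605.69238503 248.37563123]
```

View pics/s6.png

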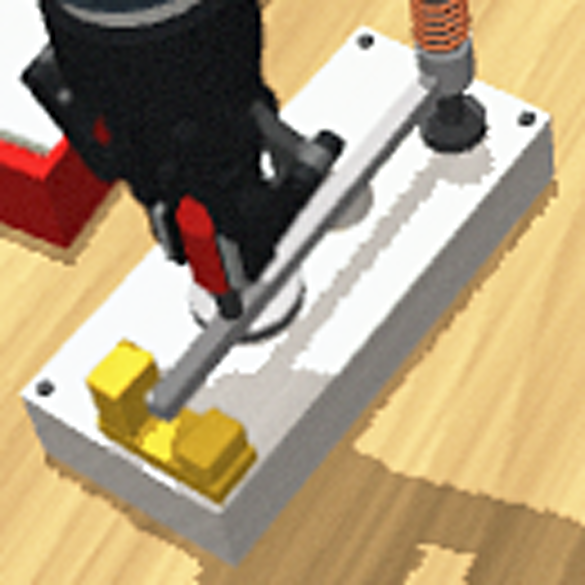

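The bar tip (160,415) is centred over the slot, with the low side at about 215,435 and the tall side at about 125,380. I'll lower it now.

Request:
send_rows:
  moves: [1,0,0,-0.1,0,1,0,0,-0.1,0,1,0,0,-0.08,0,1,0,0,-0.02,0,1,0,0,0,0,1,0,0,0,0]

```text
time_s: 8.07
ee_pos: [622.1, 247.8, 104.4]
tcp_rot: [[0.02, 1.0, -0.007], [1.0, -0.02, -0.002], [-0.002, -0.007, -1.0]]
wrist_force: [-8.1, -2.9, 0.1]
grip_width: 22.4
```

Run:
```python
from h import *
from cell import r
f=imaging.grab_frame("side")[:,:,::-1];a=f[220:350,140:270];cv2.imwrite("pics/s7.png",cv2.resize(a,None,fx=4.5,fy=4.5,interpolation=cv2.INTER_CUBIC))
s=r.get_state();print(s["grip_width"],s["ee_pos"],s["wrist_force"])
```

```text
22.138093204070355 [622.12348007 247.77173483 104.34113687] [-8.56009931 -3.15524081  0.23433376]
```

View pics/s7.png

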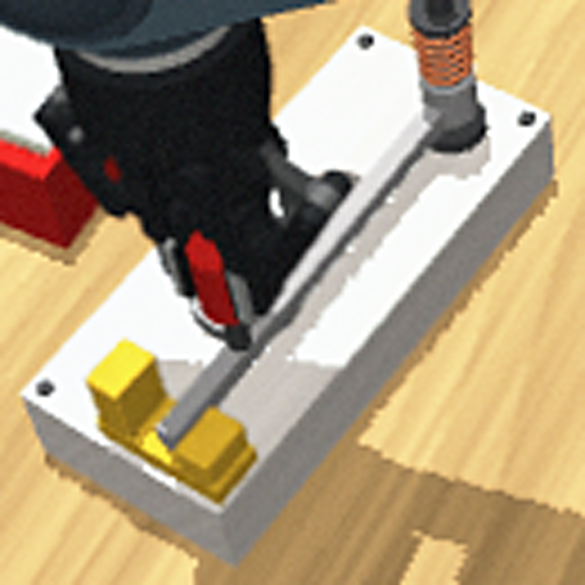

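Request:
send_rows:
  moves: [1,0,0,-0.03,0,1,0,0,-0.01,0,1,-0.05,0.005,0,0,1,-0.05,0.005,0,0,1,0,0,0,0,1,0,0,0,0]

```text
time_s: 8.88
ee_pos: [619.6, 248.2, 104.1]
tcp_rot: [[0.021, 1.0, 0.007], [1.0, -0.021, -0.001], [-0.001, 0.007, -1.0]]
wrist_force: [7.1, -3.7, 0.3]
grip_width: 22.2
```

Run:
```python
from h import *
from cell import r
f=imaging.grab_frame("side")[:,:,::-1];a=f[220:350,140:270];cv2.imwrite("pics/s8.png",cv2.resize(a,None,fx=4.5,fy=4.5,interpolation=cv2.INTER_CUBIC))
s=r.get_state();print(s["grip_width"],s["ee_pos"],s["wrist_force"])
```

```text
22.90992635017714 [619.60893823 248.22722752 104.11593495] [ 7.36298544 -4.32491537 -0.57028407]
```

View pics/s8.png

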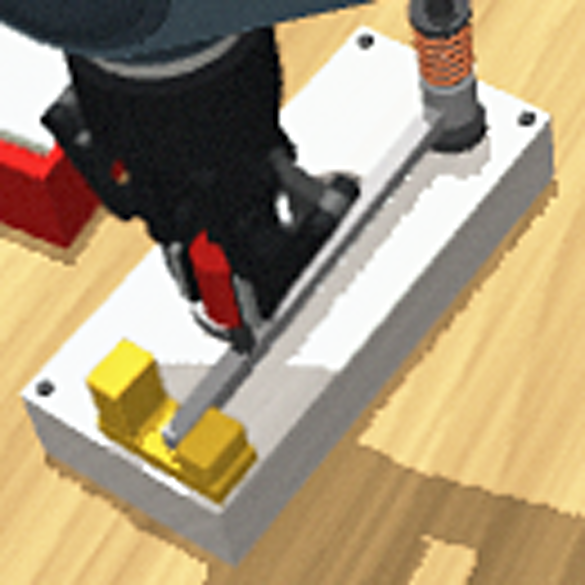

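Request:
send_rows:
  moves: [1,0.03,0,0,0,1,0,0,0,0,0.3,0,0,0,0,0.3,0,0,0,0,-0.2,0,0,0,0,-0.4,0,0,0,0,-0.4,0,0,0,0,-0.4,0,0,0,0]

```text
time_s: 9.93
ee_pos: [619.5, 249.3, 102.4]
tcp_rot: [[0.02, 1.0, -0.0], [1.0, -0.02, 0.0], [0.0, -0.0, -1.0]]
wrist_force: [-0.1, -0.3, 0.3]
grip_width: 59.7
```

Run:
```python
from h import *
from cell import r
f=imaging.grab_frame("side")[:,:,::-1];a=f[220:350,140:270];cv2.imwrite("pics/s9.png",cv2.resize(a,None,fx=4.5,fy=4.5,interpolation=cv2.INTER_CUBIC))
s=r.get_state();print(s["grip_width"],s["ee_pos"],s["wrist_force"])
```

```text
59.70326329376838 [619.53592946 249.24270495 102.45605935] [-0.74721125 -0.0482912   0.32389269]
```

View pics/s9.png

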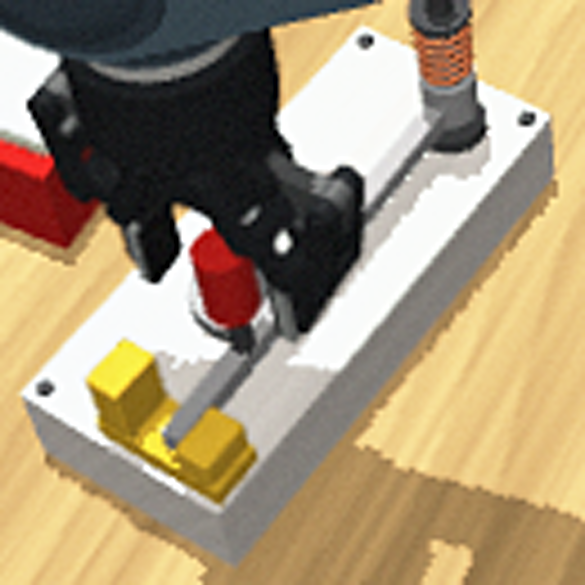

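The bar is held in the slot (tip at 178,438) and the fingers are clear. I'll open fully and go straight up.

Request:
send_rows:
  moves: [-1,-0.03,-0.03,0,0,-1,0,0,0,0,-1,0,0,0.1,0,-1,0,0,0.2,0,-1,0,0,0.4,0,-1,0,0,0.5,0,-1,0,0,0.5,0,-1,-0.5,-0.3,0.2,0,-1,-0.6,-0.4,0,0,-1,-0.6,-0.4,0,0,-1,-0.3,-0.4,0,0,-1,0,0,0,0]

```text
time_s: 11.48
ee_pos: [456.4, 125.8, 256.0]
tcp_rot: [[0.022, 1.0, 0.003], [1.0, -0.022, -0.0], [0.0, 0.003, -1.0]]
wrist_force: [0.6, 0.2, 0.3]
grip_width: 85.5
```

Run:
```python
from h import *
from cell import r
f=imaging.grab_frame("side")[:,:,::-1];a=f[200:350,140:270];cv2.imwrite("pics/s10.png",cv2.resize(a,None,fx=4,fy=4,interpolation=cv2.INTER_CUBIC))
f=imaging.grab_frame("top")[:,:,::-1];a=f[110:260,130:280];cv2.imwrite("pics/t10.png",cv2.resize(a,None,fx=4,fy=4,interpolation=cv2.INTER_CUBIC))
s=r.get_state();print(s["time_s"],s["grip_width"],s["ee_pos"],s["wrist_force"])
c=lambda n,o,X:((proj(n,X)-o+.5)*4-.5).round(0).tolist()
th=np.radians(85.5);u=np.array([np.cos(th),np.sin(th)]);P0=np.array([602.9,88.4])
X=[np.r_[P0+212*u,60],np.r_[P0+212*u,72],np.r_[P0+160*u,140],np.r_[P0+160*u,100]]
X+=list(toW([634.25,180.3,-.1214],[(2,32,93)]))
print(c("side",(140,200),np.array(X)),c("top",(130,110),np.array(X)))
```

```text
11.575 85.68109524606714 [457.73828856 126.93204483 255.90892056] [-0.10403208  0.82248382  0.09376144]
[[163.0, 485.0], [159.0, 471.0], [201.0, 302.0], [215.0, 354.0], [211.0, 288.0]] [[59.0, 226.0], [53.0, 221.0], [121.0, 201.0], [137.0, 217.0], [208.0, 173.0]]
```

View pics/s10.png

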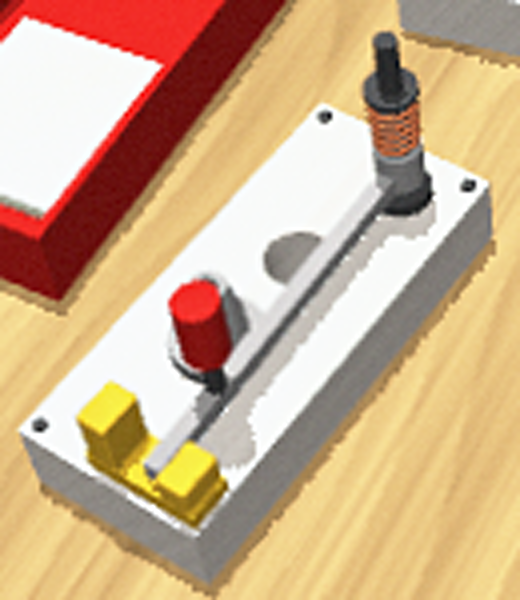

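View pics/t10.png

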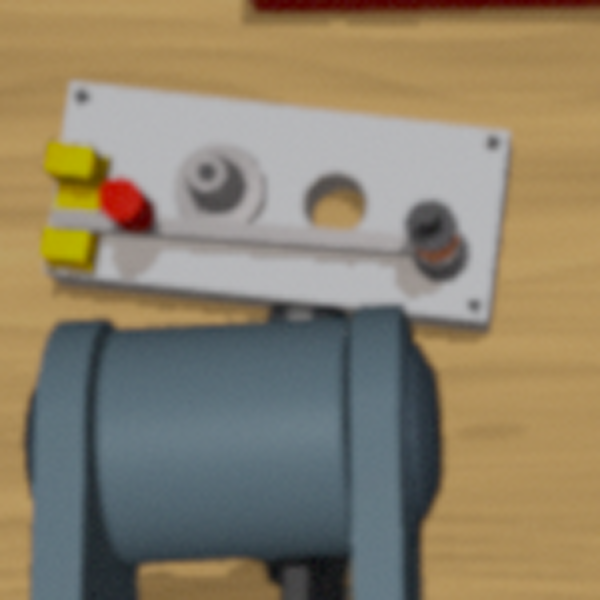

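Compare the post and collar with the start picture, to confirm the bar is fully down.

Run:
```python
from h import *
a=cv2.imread("pics/side0.png")[203:265,215:265]
f=imaging.grab_frame("side")[:,:,::-1];b=f[203:265,215:265];k=f[285:345,150:210]
R=lambda x:cv2.resize(x,None,fx=7,fy=7,interpolation=cv2.INTER_CUBIC)
cv2.imwrite("pics/cmp.png",np.hstack([R(a),R(b)]));cv2.imwrite("pics/keep.png",cv2.resize(k,None,fx=9,fy=9,interpolation=cv2.INTER_CUBIC))
c=lambda X:((proj("side",X)-(150,285)+.5)*9-.5).round(0).tolist()
p=[634.25,180.3,-.1214]
print("low top corners",c(toW(p,[(-33,121,72),(-51,121,72),(-51,95,72),(-33,95,72)])),"slot floor",c(toW(p,[(-33,121,60),(-7,121,60)])))
for z in(60,63):
  print(z,"tip bar end",c(toW(p,[(-33,117,z),(-23,117,z),(-33,117,z+12),(-23,117,z+12)])))
```

```text
low top corners [[270.0, 319.0], [340.0, 360.0], [418.0, 265.0], [348.0, 226.0]] slot floor [[280.0, 350.0], [183.0, 293.0]]
60 tip bar end [[292.0, 336.0], [254.0, 314.0], [282.0, 305.0], [244.0, 283.0]]
63 tip bar end [[290.0, 328.0], [252.0, 306.0], [280.0, 297.0], [242.0, 275.0]]
```

View pics/cmp.png

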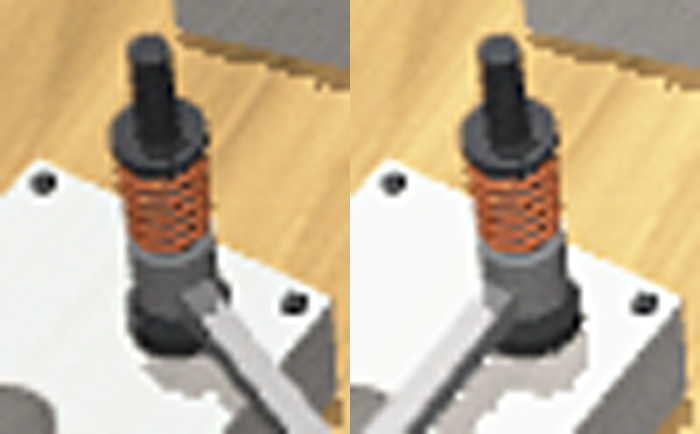

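View pics/keep.png

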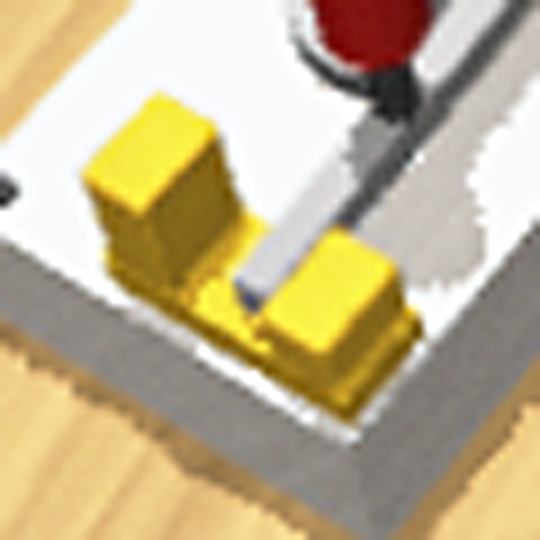

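The collar and post (crop 165,250 then, 520,250 now) stand exactly as high as at the start. The bar lies against the low side with its top flush with it, so it is fully down.

```bash
python3 -c "
from cell import order
print(order.close_job())"
```

```text
the job is handed in; nothing more can be done
None
```

The trap bar on the holder's rack is latched fully down in the yellow keeper, and the job is handed in, at about 11.6 s on the robot's clock.

I gripped the red knob, lifted the bar about 23 mm, swung it about 65° over the keeper's low side and lowered it into the slot. I then eased it against the low side, let go and backed the arm away.

**Last checks:**
- **Bar:** it lies against the keeper's low side with the two tops flush. The collar on the post stands at the same height as at the start.
- **Holder:** it is still upright in its seat.
- **Robot:** it is clear of everything, with wrist force about zero. The largest force I read was about 9.5 N.

**Small disagreements:**
- The grip read 22.5 mm on the 24 mm knob.
- The final knob and tip pixels were about 1 to 2 px from my model, within the calibration error.

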